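# Knock the pin home and bin the finished block

## Robot

A 7-joint arm with a two-finger parallel gripper is mounted at the origin on the work surface. World frame = base frame: x ahead of the robot, y to its left, z up, the work surface at z = 0. Lengths are in m, angles in degrees, forces in N, time in s.
With the tool pointing down it reaches from about 0.35 to 0.9 m from the base axis. Payload 8.1 kg.
Tool frame: the origin (TCP) lies midway between the tips of the shut fingers; the grasp point (between the pads) lies 19 mm behind it; z points along the fingers, y is the line along which they close (so a half turn about z gives the same grasp; the last joint's range is limited). The gripper opens to 85 mm and grips with 20 to 120 N. Pads are 22 mm wide; open, the fingers measure 114 mm over their backs; the gripper's body (76 mm by 85 mm) begins 54 mm behind the grasp point. The pads swing forward as they close: fully open they stand 13 mm farther back than shut.
Start: joints at [58.064, 24.895, 1.432, 90.138, -0.665, 64.973, -4.303], TCP at [0.275, -0.561, 0.231] pointing down, gripper open.
Joint ranges: [-149.89, 149.89], [-25.12, 119.58], [-72.63, 75.52], [4.76, 147.25], [-75.54, 255.54], [6.69, 114.76], [-157.13, 157.13]. Speed limits (degrees/s): [127.2, 127.2, 172.46, 172.46, 180, 180, 180].

## Interface

Orientations are given as a 3x3 rotation matrix whose columns are the frame's x, y, z axes.
In Python, from plant import env gives the robot as it stands.
- The arm moves only by the tool jog_arm, never from a script. Its argument "series" is a list of rows, each a list of 7 numbers: the shift along the tool's x, y, z in m, then the turn, a rotation vector about the tool's x, y, z in rad, then the opening, from 0 (shut) to 1 (fully open). A call has 1 to 8 rows; each row shifts and turns the commanded pose from where the row before left it, along the tool's axes as they then stand; what a row does not reach is not made up. A row lasts 1/12 s, in which the tool goes at most 41.7 mm and 7.16 degrees, less where a joint would pass 70% of its speed; a pose out of reach is approached as far as the arm can. A call is refused whole if a number of a shift passes 0.0417 or a number of a turn 0.125, either way. A call with a gripper value outside its range is refused whole. The fingers move at their own pace and stop on an object; "newtons" is the grip in N (left out, the last holds). Time passes only in rows, so rows that do not move let the fingers close. It gives the time, the measured TCP pose, the force, the opening and the grip force at its end, in the units of the state.
- env.sense(): the state, without advancing time (a new reading comes with each control period).
- env.camera(name): name is "scene" or "top" or "wrist"; returns a dict with "color" (400x640x3 uint8, blue, green, red), "depth" (400x640 float32, m along the optical axis (not along the pixel's ray), 0 where there is no reading), "fx", "fy", "cx", "cy" (pixels), "k1" (the pictures are not rectified: a ray, as slopes to the right and down, at radius r is drawn at 1 + k1 r^2 times it, then the intrinsics apply), "R" (3x3) and "t" (3): a world point X has camera coordinates R X + t; the wrist camera has in their place "T_tool_cam" (4x4, takes a point from camera to tool coordinates, whose origin is the TCP and whose axes are the flange's). Camera axes: x right, y down, z forward; pixel columns grow to the right and rows downward; lengths in m; the calibration is good to about 2 mm. A picture is of the moment at which its call begins: read the wrist's pose just before it.
- env.hand_in(): hands the job in; it is judged then, once.
The state is a dict: "t": time; "q": joint angles; "joint_vel": joint speeds; "joint_torque": joint torques, N m; "tcp_pos": TCP position; "tool_rot": TCP orientation; "ft_force": force on the tool from outside, world axes, zero at the start; "moment": the same for the moment, N m; "finger_gap": opening from 0.0 (shut) to 1.0 (fully open); "finger_force": force on a finger pad.
Only numpy, scipy, OpenCV 4.12 (cv2) and the standard library are available. Lean on these libraries where they do the work, as an engineer would, in place of code of your own. Each camera call takes 0.05 s, during which the arm holds its last target. There are 200 camera calls.

## Task

With the mallet, strike home the one spring pin that still stands proud of the block, until it is fully down, while the block sits in its nest - brisk blows of the mallet head, not a slow push and never the fingers. Set the mallet back down with its head on the rubber mat, and lift the finished block by its bow handle and lower it gently, upright and flat, onto the floor of the empty open bin. Leave the brass fittings alone.

Things in the scene. Friction and masses are not known exactly. Their poses are not given: they have to be found in the camera images.
- mallet: Loose mallet, 0.4 kg, standing on one head face on the mat, handle level. Head: black upright cylinder 46 mm in diameter, 76 mm high. Handle: pale wood, 26 x 26 mm square, to 155 mm from the head's axis, centreline at z = 38 mm. Origin: centre of the lower (striking) face; x along the handle from head to tail, z up the head's axis.
- mallet_grip (a point): Point on the handle's centreline, 50 mm from the head's axis (27 mm clear of the head): a good place to grip, closing across the handle. The centre of mass lies between here and the head.
- mallet_head (a point): Centre of the mallet's head, 38 mm above the striking face.
- mat: Fixed black rubber mat 220 (x) x 150 (y) x 4 mm on the bench, to the left or the right of the nest. Origin: centre of the underside.
- nest: Fixed aluminium base plate 200 x 130 x 12 mm with four low steel rails (12 mm high above the plate) around the block, 3.5 mm clear of it all round. Origin: centre of the underside; x along its length.
- block: Loose aluminium block 160 (x) x 80 (y) x 32 (z) mm, 0.4 to 0.8 kg, in the nest. Steel bow handle across its middle: bar along y, 14 mm thick in x, 12 mm in z, axis 90 mm above the underside, 58 mm clear between the legs. Pin heads on top, 55 mm from the middle: at the -x end one already home, at the +x end the proud one. Origin: centre of the underside; z up.
- bow_grip (a point): Middle of the bow's bar (90 mm above the block's underside): grip here from above, closing along the block's x.
- pin (a joint): How far the proud pin has been driven, m: 0 = head 30 mm above the block's top, 0.030 = fully home, the head's underside on the block's top. It starts between 0 and 0.010. It is held by friction of about 8 N and stays where it is left.
- pin_top (a point): Centre of the top of the proud pin's head: a steel disc 26 mm in diameter, 8 mm thick on a 14 mm shank, 55 mm from the block's middle along +x. Fully home it lies 40 mm above the block's underside.
- bin: Fixed green plastic open bin, outside 240 (x) x 170 (y) x 60 (z) mm, walls and floor 5 mm thick, on the other side of the nest from the mat. Origin: centre of the underside; x along its length.
- fitting_a: Loose brass fitting, round, 48 mm in diameter, 50 mm high, upright at the far side. A bystander. Origin: centre of the underside.
- fitting_b: A second brass fitting like fitting_a. A bystander.
Things that resemble listed ones, but are neither listed nor needed, are in the scene too. Of the things shaped like the block, the aluminium one is meant. Leave any red look-alike of the mallet alone.

How it is judged:
By the outcome, as a careful person would: the job done as asked, in the order asked, and still so for the second after the job is handed in, with the robot touching nothing.
It also fails if it takes over 54 s, if anything falls off the work surface, if the arm or the gripper's body presses on something with over 40 N, if the wrist force passes 120 N, or if a joint passes its speed limit or range.

## Working session

There is one attempt and no reset: what is moved stays moved. The work goes in short steps, Python scripts to look and compute and a tool call to move; the robot and the scene stay as the last step left them, time stands still between calls to the robot, and variables do not carry over. Pictures are saved under pics/ and viewed, at most 10 in all, crops included, and the job is handed in when it is done.

Besides the shell and the picture viewer there is one more tool, called by a JSON object that holds its "op" and its "data", one argument or row to a line. jog_arm: Moves the arm, as the interface text tells. Its arguments: {"type":"object","properties":{"series":{"type":"array","items":{"type":"array","items":{"type":"number"}}},"newtons":{"type":"number"}},"required":["series"]}

```bash
mkdir -p pics; ls
cat > h.py <<'E'
import numpy as np,cv2
from plant import env
def shot(n):
    s=env.sense(); c=env.camera(n)
    if 'R' not in c:
        T=np.array(c['T_tool_cam']); Rt=np.array(s['tool_rot']).reshape(3,3); Rw=Rt@T[:3,:3]; p=Rt@T[:3,3]+np.array(s['tcp_pos'])
        c['R']=Rw.T; c['t']=-Rw.T@p
    c['R']=np.array(c['R']).reshape(3,3); c['t']=np.array(c['t']).ravel()
    return c
def slopes(c,uv):
    uv=np.atleast_2d(np.asarray(uv,float)); d=np.c_[(uv[:,0]-c['cx'])/c['fx'],(uv[:,1]-c['cy'])/c['fy']]; s=d.copy()
    for _ in range(20): s=d/(1+c['k1']*(s**2).sum(1,keepdims=True))
    return s
def onplane(c,uv,z):
    s=slopes(c,uv); d=np.c_[s,np.ones(len(s))]@c['R']; o=-c['R'].T@c['t']
    return o+d*((z-o[2])/d[:,2:])
def bydepth(c,uv):
    uv=np.atleast_2d(uv).astype(int); z=c['depth'][uv[:,1],uv[:,0]]
    s=slopes(c,uv); return (np.c_[s,np.ones(len(s))]*z[:,None]-c['t'])@c['R']
def proj(c,X):
    x=np.atleast_2d(X)@c['R'].T+c['t']; s=x[:,:2]/x[:,2:]; s=s*(1+c['k1']*(s**2).sum(1,keepdims=True))
    return s*[c['fx'],c['fy']]+[c['cx'],c['cy']]
E
python3 - <<'E'
from h import *
s=env.sense();print({k:np.round(v,3).tolist() for k,v in s.items()})
for n in('top','scene'):
    c=shot(n);cv2.imwrite(f'pics/{n}0.png',c['color']);np.save(f'{n}0.npy',c,allow_pickle=True)
    print(n,-c['R'].T@c['t'],c['fx'],c['k1'])
E
```

```text
pics
{'t': 0.0, 'q': [58.063, 24.937, 1.431, 90.191, -0.664, 64.972, -4.302], 'joint_vel': [-0.025, -0.077, 0.071, -0.004, 0.103, 0.045, -0.042], 'joint_torque': [-0.001, -67.048, 1.025, -31.622, 0.016, 0.013, -0.0], 'tcp_pos': [0.274, -0.561, 0.231], 'tool_rot': [[0.898, 0.439, -0.001], [0.439, -0.898, 0.001], [-0.0, -0.002, -1.0]], 'ft_force': [0.469, -0.062, -0.755], 'moment': [0.052, -0.01, -0.011], 'finger_force': 0.0, 'finger_gap': 0.997}
top [0.19608775 0.11935755 1.43986641] 464.628077968367 -0.07242552520008454
scene [1.20180286 0.61532641 0.71729416] 443.2174427258487 -0.10409564653888856
```

View pics/top0.png

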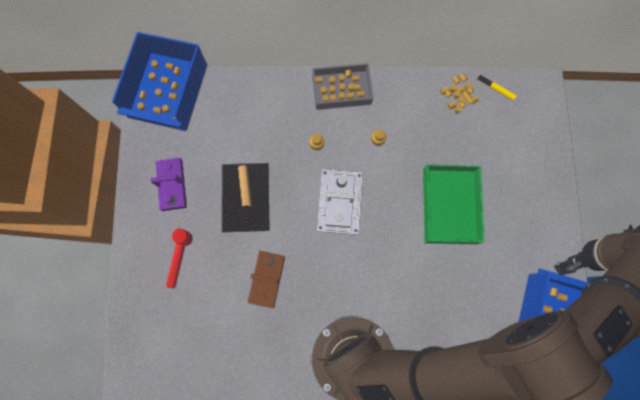

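View pics/scene0.png

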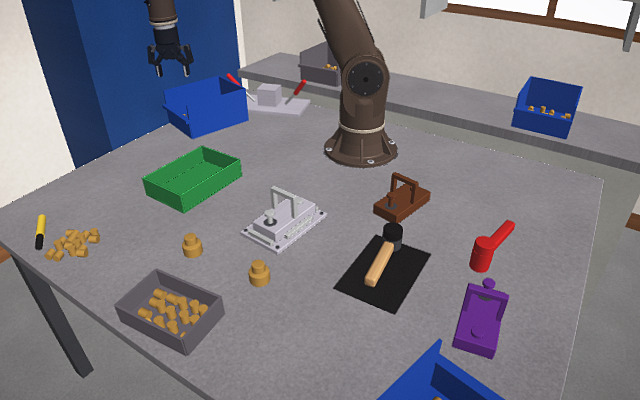

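Top view: the black-headed mallet lies on the mat, handle (243,168)-(247,205). The aluminium block in its nest is at (340,201), with a pin at (341,181). The green bin is at (453,204), and the fittings are at (316,142) and (379,137). The look-alikes are a red mallet (180,240), a brown block (267,280), a purple block (170,185) and other boxes (blue, grey). The black and pale mallet, the aluminium block and the empty green bin fit the description. I'll confirm with one crop and measure.

Run:
```python
from h import *
S=np.load('scene0.npy',allow_pickle=True).item();T=np.load('top0.npy',allow_pickle=True).item()
a=cv2.resize(S['color'][170:320,230:430],None,fx=4,fy=4,interpolation=cv2.INTER_CUBIC);cv2.imwrite('pics/crop.png',a[:600,:800])
vv,uu=np.mgrid[0:400,0:640]; uv=np.c_[uu.ravel(),vv.ravel()]
for n,c in(('top',T),('scene',S)):
    P=bydepth(c,uv).reshape(400,640,3); hsv=cv2.cvtColor(c['color'],cv2.COLOR_BGR2HSV); ok=c['depth']>0
    def rep(nm,m):
        p=P[m&ok]; 
        if len(p)<5: print(n,nm,len(p));return
        r=cv2.minAreaRect(p[:,:2].astype(np.float32)*1000)
        print(n,nm,len(p),np.round(np.median(p,0),4),'z',np.round(np.percentile(p[:,2],[5,50,95]),3),'rect',np.round(r[0],0),np.round(r[1],0),round(r[2],1))
    box=lambda x0,x1,y0,y1,z0,z1:(P[...,0]>x0)&(P[...,0]<x1)&(P[...,1]>y0)&(P[...,1]<y1)&(P[...,2]>z0)&(P[...,2]<z1)
    h,s,v=[hsv[...,i] for i in range(3)]
    w=(h>8)&(h<25)&(s>60)&(v>150)
    M=box(.3,.75,.25,.55,-.02,.1)
    rep('handle',w&M&(P[...,2]>.04))
    rep('head',box(.3,.75,.25,.55,.066,.09)&(v<90))
    rep('mat',M&(v<50)&(P[...,2]<.015))
    rep('green',(h>50)&(h<75)&(s>120)&box(.3,.8,-.45,-.05,-.02,.08))
    rep('greenrim',(h>50)&(h<75)&(s>120)&box(.3,.8,-.45,-.05,.052,.08))
    rep('blocktop',box(.35,.7,0,.2,.036,.052)&(s<60))
    rep('nest',box(.35,.7,0,.2,.007,.06)&(s<60))
    rep('bow',box(.35,.7,-.05,.2,.095,.13)&(s<60))
    rep('pin',box(.5,.7,0,.2,.06,.09)&(s<60))
```

```text
top handle 284 [0.5204 0.3295 0.0541] z [0.05  0.054 0.059] rect [520. 330.] [125.  22.] 7.1
top head 193 [0.432  0.3165 0.0792] z [0.071 0.079 0.085] rect [471. 416.] [257.  45.] 68.3
top mat 18 [0.457  0.3475 0.0032] z [-0.002  0.003  0.01 ] rect [459. 341.] [100. 108.] 81.8
top green 4363 [ 0.4658 -0.327   0.0062] z [0.    0.006 0.058] rect [ 462. -317.] [170. 240.] 88.1
top greenrim 405 [ 0.4364 -0.2784  0.0585] z [0.053 0.058 0.063] rect [ 461. -317.] [170. 239.] 88.3
top blocktop 1017 [0.4593 0.0399 0.044 ] z [0.039 0.044 0.049] rect [476.  36.] [ 80. 160.] 85.9
top nest 1826 [0.4591 0.0525 0.0406] z [0.009 0.041 0.049] rect [522.  99.] [337. 199.] 0.4
top bow 140 [0.4758 0.0348 0.1074] z [0.1   0.107 0.111] rect [476.  35.] [78. 15.] 84.9
top pin 57 [0.5305 0.0292 0.0754] z [0.07  0.075 0.079] rect [531.  30.] [21. 25.] 89.8
scene handle 499 [0.5294 0.3331 0.0541] z [0.044 0.054 0.057] rect [520. 331.] [132.  23.] 7.2
scene head 319 [0.4417 0.3238 0.0788] z [0.067 0.079 0.082] rect [473. 451.] [517. 199.] 40.4
scene mat 3453 [0.519  0.3486 0.0048] z [0.002 0.005 0.007] rect [461. 331.] [290. 149.] 1.2
scene green 3918 [ 0.4637 -0.3314  0.027 ] z [0.004 0.027 0.06 ] rect [ 463. -316.] [178. 244.] 88.6
scene greenrim 637 [ 0.4809 -0.2965  0.0575] z [0.053 0.057 0.062] rect [ 464. -315.] [175. 243.] 88.4
scene blocktop 964 [0.4897 0.0462 0.0441] z [0.039 0.044 0.048] rect [477.  38.] [ 80. 164.] 87.0
scene nest 2198 [0.5046 0.0649 0.032 ] z [0.01  0.032 0.048] rect [524.  57.] [280. 120.] 4.2
scene bow 188 [0.4804 0.0385 0.1066] z [0.097 0.107 0.109] rect [479.  35.] [81. 18.] 86.6
scene pin 77 [0.5351 0.032  0.075 ] z [0.063 0.075 0.077] rect [533.  30.] [26. 23.] 38.2
```

View pics/crop.png

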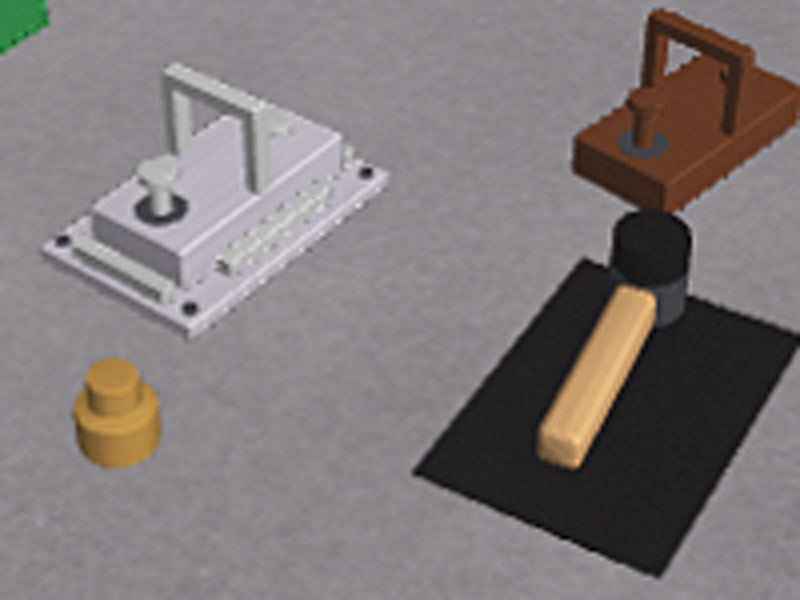

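Crop: the black-headed mallet has its head at about (650,260) in the crop, and the aluminium block has its proud pin at (158,175). Both match, and heights agree: block top 0.044, pin top about 0.075 (driven roughly 7 mm), handle top 0.054. Mallet axis is about (0.432,0.3195), yaw 7.1°, grip point (0.481,0.326,0.042). I'll move towards it now.

{"op": "jog_arm", "data": {
  "series": [
    [0.025, -0.031, 0, 0, 0, 0.11, 1],
    [0.022, -0.034, 0, 0, 0, 0.11, 1],
    [0.018, -0.036, 0, 0, 0, 0.11, 1],
    [0.014, -0.038, 0, 0, 0, 0, 1],
    [0.014, -0.038, 0, 0, 0, 0, 1],
    [0.014, -0.038, 0, 0, 0, 0, 1],
    [0.014, -0.038, 0, 0, 0, 0, 1],
    [0.014, -0.038, 0, 0, 0, 0, 1]
  ]
}}

```text
t: 0.77
tcp_pos: [0.3473, -0.2448, 0.2312]
tool_rot: [[0.992, 0.124, -0.0], [0.124, -0.992, -0.0], [-0.0, 0.0, -1.0]]
ft_force: [1.4, 0.6, -0.3]
finger_gap: 1.003
finger_force: 0.0
```

```bash
cat >> h.py <<'E'
def to(p,yaw):
    s=env.sense(); R=np.array(s['tool_rot']).reshape(3,3); y=np.deg2rad(yaw); c,q=np.cos(y),np.sin(y)
    G=np.array([[c,q,0],[q,-c,0],[0,0,-1]]); from scipy.spatial.transform import Rotation as Ro
    d=np.array(p)-s['tcp_pos']
    print('t',round(s['t'],2),'tcp',np.round(s['tcp_pos'],4),'yaw',round(np.degrees(np.arctan2(R[1,0],R[0,0])),2),'gap',round(s['finger_gap'],3),'F',np.round(s['ft_force'],1))
    print('now-axes',np.round(R.T@d,4),'after-turn',np.round(G.T@d,4),'rot',np.round(Ro.from_matrix(R.T@G).as_rotvec(),3))
E
python3 -c "
from h import *
to([.481,.326,.021],7.1)"
```

```text
t 0.77 tcp [ 0.3473 -0.2448  0.2312] yaw 7.14 gap 1.003 F [ 1.4  0.6 -0.3]
now-axes [ 0.2037 -0.5498  0.2101] after-turn [ 0.2032 -0.5499  0.2102] rot [0.    0.    0.001]
```

{"op": "jog_arm", "data": {
  "series": [
    [0.014, -0.039, 0, 0, 0, 0, 1],
    [0.014, -0.039, 0, 0, 0, 0, 1],
    [0.014, -0.039, 0, 0, 0, 0, 1],
    [0.014, -0.039, 0, 0, 0, 0, 1],
    [0.014, -0.039, 0, 0, 0, 0, 1],
    [0.014, -0.039, 0, 0, 0, 0, 1],
    [0.014, -0.039, 0, 0, 0, 0, 1],
    [0.014, -0.039, 0, 0, 0, 0, 1]
  ]
}}

```text
t: 1.43
tcp_pos: [0.4196, 0.0786, 0.2314]
tool_rot: [[0.992, 0.124, 0.0], [0.124, -0.992, -0.0], [0.0, 0.0, -1.0]]
ft_force: [1.0, 0.0, -1.0]
finger_gap: 1.001
finger_force: 0.0
```

{"op": "jog_arm", "data": {
  "series": [
    [0.015, -0.038, 0, 0, 0, 0, 1],
    [0.015, -0.038, 0, 0, 0, 0, 1],
    [0.015, -0.038, 0, 0, 0, 0, 1],
    [0.015, -0.038, 0, 0, 0, 0, 1],
    [0.015, -0.038, 0, 0, 0, 0, 1],
    [0.014, -0.03, 0.02, 0, 0, 0, 1],
    [0, -0.01, 0.03, 0, 0, 0, 1],
    [0, 0, 0.02, 0, 0, 0, 1]
  ]
}}

```text
t: 2.1
tcp_pos: [0.4781, 0.3197, 0.1589]
tool_rot: [[0.992, 0.129, -0.002], [0.129, -0.992, 0.001], [-0.002, -0.002, -1.0]]
ft_force: [-1.1, -0.9, -0.6]
finger_gap: 1.0
finger_force: 0.0
```

```bash
python3 -c "
from h import *
c=shot('wrist');cv2.imwrite('pics/w1.png',c['color'])
to([.481,.326,.021],7.1)
print(proj(c,[[.481,.3257,.055],[.4317,.3195,.08]]))"
```

```text
t 2.15 tcp [0.4768 0.3161 0.1553] yaw 7.31 gap 1.001 F [-1.7 -2.8 -3.6]
now-axes [ 0.0063 -0.0096  0.1342] after-turn [ 0.0054 -0.0093  0.1343] rot [0.003 0.007 0.004]
[[316.96514301 197.36360573]
 [316.28042336 276.74013005]]
```

View pics/w1.png

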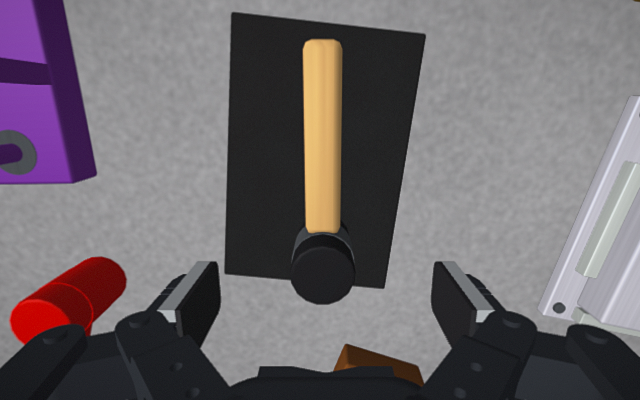

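The wrist picture shows the mallet handle centred (303-343, 40-232) and the head at (323,270), as predicted to within a few mm. I'll descend and grip.

{"op": "jog_arm", "data": {
  "series": [
    [0.003, -0.008, 0.03, 0, 0, 0, 1],
    [0, 0, 0.035, 0, 0, 0, 1],
    [0, 0, 0.035, 0, 0, 0, 1],
    [0, 0, 0.025, 0, 0, 0, 1],
    [0, 0, 0.014, 0, 0, 0, 1],
    [0, 0, 0, 0, 0, 0, 1],
    [0, 0, 0, 0, 0, 0, 0],
    [0, 0, 0, 0, 0, 0, 0]
  ],
  "newtons": 100
}}

```text
t: 2.82
tcp_pos: [0.4824, 0.3247, 0.0237]
tool_rot: [[0.992, 0.124, 0.001], [0.124, -0.992, 0.001], [0.002, -0.001, -1.0]]
ft_force: [0.0, -0.3, -0.1]
finger_gap: 0.747
finger_force: 0.0
```

{"op": "jog_arm", "data": {
  "series": [
    [0, 0, 0, 0, 0, 0, 0],
    [0, 0, 0, 0, 0, 0, 0],
    [0, 0, 0, 0, 0, 0, 0],
    [0, 0, 0, 0, 0, 0, 0]
  ],
  "newtons": 100
}}

```text
t: 3.15
tcp_pos: [0.4822, 0.3244, 0.0235]
tool_rot: [[0.992, 0.124, 0.001], [0.124, -0.992, 0.0], [0.002, -0.0, -1.0]]
ft_force: [0.0, -1.6, 9.0]
finger_gap: 0.291
finger_force: 97.0
```

{"op": "jog_arm", "data": {
  "series": [
    [0, 0, -0.02, 0, 0, 0, 0],
    [0, 0, -0.035, 0, 0, 0, 0],
    [0, 0, -0.035, 0, 0, 0, 0],
    [0.004, 0.01, -0.035, 0, 0, 0, 0],
    [0.006, 0.025, -0.025, 0, 0, 0, 0],
    [0.008, 0.035, -0.01, 0, 0, 0, 0],
    [0.008, 0.037, 0, 0, 0, 0, 0],
    [0.008, 0.037, 0, 0, 0, 0, 0]
  ],
  "newtons": 110
}}

```text
t: 3.82
tcp_pos: [0.5337, 0.1845, 0.1836]
tool_rot: [[0.992, 0.125, 0.002], [0.125, -0.992, 0.0], [0.002, -0.0, -1.0]]
ft_force: [1.4, -0.4, -4.4]
finger_gap: 0.29
finger_force: 108.9
```

{"op": "jog_arm", "data": {
  "series": [
    [0.008, 0.037, 0, 0, 0, 0, 0],
    [0.008, 0.037, 0, 0, 0, 0, 0],
    [0.008, 0.037, 0, 0, 0, 0, 0],
    [0.006, 0.025, 0, 0, 0, 0, 0],
    [0.004, 0.012, 0, 0, 0, 0, 0],
    [0.002, 0.006, 0, 0, 0, 0, 0],
    [0, 0, 0, 0, 0, 0, 0],
    [0, 0, 0, 0, 0, 0, 0]
  ]
}}

```text
t: 4.48
tcp_pos: [0.5875, 0.0391, 0.1822]
tool_rot: [[0.992, 0.126, -0.001], [0.126, -0.992, 0.001], [-0.0, -0.001, -1.0]]
ft_force: [0.2, 0.3, -3.2]
finger_gap: 0.285
finger_force: 108.6
```

```bash
python3 -c "
from h import *
c=shot('scene');cv2.imwrite('pics/s1.png',cv2.resize(c['color'][110:310,180:460],None,fx=2.8,fy=2.8))
to([.5823,.0363,.185],7.1)
u,v=np.meshgrid(range(200,460),range(100,300));uv=np.c_[u.ravel(),v.ravel()]
P=bydepth(c,uv);col=c['color'][uv[:,1],uv[:,0]];s=env.sense();p=P-s['tcp_pos']
m=(abs(p[:,0])<.15)&(abs(p[:,1])<.06)&(col.max(1)<75)&(p[:,0]<-.02)&(p[:,2]<.09)&(p[:,2]>-.05)
q=P[m];print(len(q),q.min(0),q.max(0),np.median(q,0))
print(np.histogram(q[:,2],12))"
```

```text
t 4.53 tcp [0.5874 0.0397 0.1823] yaw 7.29 gap 0.286 F [ 0.4  0.6 -3.8]
now-axes [-0.0055  0.0027 -0.0027] after-turn [-0.0055  0.0027 -0.0027] rot [-0.001  0.     0.003]
145 [0.52265551 0.03272166 0.16366667] [0.56709777 0.0975933  0.26855534] [0.54601676 0.05148805 0.18131328]
(array([34, 37, 25, 10, 12,  5,  0,  5, 11,  3,  1,  2]), array([0.16366667, 0.17240739, 0.18114811, 0.18988884, 0.19862956,
       0.20737028, 0.21611101, 0.22485173, 0.23359245, 0.24233317,
       0.2510739 , 0.25981462, 0.26855534]))
```

View pics/s1.png

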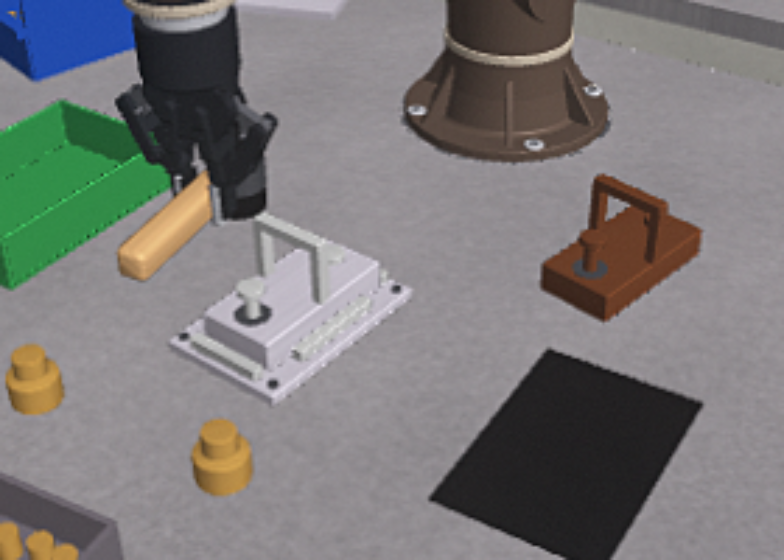

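The mallet is held level, its head at crop (245,200) just above the pin at (250,300). Now blow 1: correct the aim, then strike.

{"op": "jog_arm", "data": {
  "series": [
    [-0.005, 0.003, 0, 0, 0, 0, 0],
    [0, 0, 0, 0, 0, 0, 0],
    [0, 0, 0.018, 0, 0, 0, 0],
    [0, 0, 0.04, 0, 0, 0, 0],
    [0, 0, 0.04, 0, 0, 0, 0],
    [0, 0, -0.03, 0, 0, 0, 0],
    [0, 0, -0.04, 0, 0, 0, 0],
    [0, 0, -0.02, 0, 0, 0, 0]
  ],
  "newtons": 120
}}

```text
t: 5.2
tcp_pos: [0.5839, 0.0351, 0.176]
tool_rot: [[0.992, 0.126, -0.0], [0.126, -0.992, 0.001], [0.0, -0.001, -1.0]]
ft_force: [1.7, 0.2, -3.1]
finger_gap: 0.284
finger_force: 119.4
```

```bash
cat > pin.py <<'E'
from h import *
vv,uu=np.mgrid[0:400,0:640]; uv=np.c_[uu.ravel(),vv.ravel()]
for n in('scene','top'):
    c=shot(n);P=bydepth(c,uv);s=cv2.cvtColor(c['color'],cv2.COLOR_BGR2HSV).reshape(-1,3)[:,1]
    m=(np.hypot(P[:,0]-.532,P[:,1]-.031)<.016)&(P[:,2]>.035)&(P[:,2]<.09)&(s<60);q=P[m]
    h=np.histogram(q[:,2],np.arange(.036,.09,.003));print(n,len(q),h[0].tolist(), 'p90',np.percentile(q[:,2],[75,90,97]) if len(q) else '')
E
python3 pin.py; python3 -c "
from h import *
to([.5823,.0363,.185],7.1)"
```

```text
scene 119 [0, 2, 31, 14, 0, 9, 15, 37, 11, 0, 0, 0, 0, 0, 0, 0, 0] p90 [0.05904199 0.05977867 0.06076973]
top 76 [1, 5, 7, 9, 3, 3, 17, 17, 11, 2, 0, 1, 0, 0, 0, 0, 0] p90 [0.0595968  0.06124147 0.06363316]
t 5.3 tcp [0.5858 0.0353 0.1781] yaw 7.21 gap 0.288 F [-0.1  0.3 -3.6]
now-axes [-0.0033 -0.0014 -0.0069] after-turn [-0.0033 -0.0014 -0.0069] rot [-0.    -0.007  0.002]
```

Blow 1 took the pin top from 0.075 to about 0.0595, leaving about 7.5 mm to drive. Blow 2 follows.

{"op": "jog_arm", "data": {
  "series": [
    [-0.003, -0.001, 0, 0, 0, 0, 0],
    [0, 0, 0, 0, 0, 0, 0],
    [0, 0, 0.021, 0, 0, 0, 0],
    [0, 0, 0.04, 0, 0, 0, 0],
    [0, 0, 0.04, 0, 0, 0, 0],
    [0, 0, -0.03, 0, 0, 0, 0],
    [0, 0, -0.04, 0, 0, 0, 0],
    [0, 0, -0.025, 0, 0, 0, 0]
  ]
}}

```text
t: 5.97
tcp_pos: [0.5794, 0.0348, 0.1678]
tool_rot: [[0.992, 0.125, -0.004], [0.125, -0.992, 0.001], [-0.004, -0.001, -1.0]]
ft_force: [1.3, 0.5, -2.9]
finger_gap: 0.286
finger_force: 125.3
```

```bash
python3 pin.py; python3 -c "
from h import *
to([.5823,.0363,.185],7.1)"
```

```text
scene 97 [0, 0, 18, 18, 20, 37, 4, 0, 0, 0, 0, 0, 0, 0, 0, 0, 0] p90 [0.05211985 0.0533063  0.05413019]
top 68 [0, 2, 14, 10, 16, 14, 10, 2, 0, 0, 0, 0, 0, 0, 0, 0, 0] p90 [0.05285566 0.05507972 0.05638375]
t 6.07 tcp [0.5821 0.0352 0.1711] yaw 7.17 gap 0.285 F [ 0.7  0.2 -3.5]
now-axes [ 0.0004 -0.0011 -0.0139] after-turn [ 0.0003 -0.0011 -0.0139] rot [-0.    -0.005  0.001]
```

The pin top now reads about 0.052, which is home within noise. One more moderate blow to make sure.

{"op": "jog_arm", "data": {
  "series": [
    [0, -0.001, 0, 0, 0, 0, 0],
    [0, 0, 0.028, 0, 0, 0, 0],
    [0, 0, 0.038, 0, 0, 0, 0],
    [0, 0, 0.032, 0, 0, 0, 0],
    [0, 0, -0.01, 0, 0, 0, 0],
    [0, 0, -0.035, 0, 0, 0, 0],
    [0, 0, -0.04, 0, 0, 0, 0],
    [0, 0, -0.025, 0, 0, 0, 0]
  ]
}}

```text
t: 6.73
tcp_pos: [0.5794, 0.0356, 0.181]
tool_rot: [[0.992, 0.125, -0.002], [0.125, -0.992, 0.0], [-0.002, -0.0, -1.0]]
ft_force: [1.1, 1.4, -2.9]
finger_gap: 0.288
finger_force: 130.9
```

```bash
python3 pin.py; python3 -c "
from h import *
to([.4822,.3244,.1],7.1)
c=shot('scene');w=shot('wrist');im=np.vstack([cv2.resize(c['color'][150:270,220:380],(640,480))[:,:],]);cv2.imwrite('pics/s2.png',im);cv2.imwrite('pics/w2.png',w['color'])"
```

```text
scene 96 [0, 0, 15, 21, 13, 41, 6, 0, 0, 0, 0, 0, 0, 0, 0, 0, 0] p90 [0.0520509  0.05309334 0.05454626]
top 76 [0, 3, 10, 13, 15, 27, 8, 0, 0, 0, 0, 0, 0, 0, 0, 0, 0] p90 [0.05312218 0.05404152 0.05550174]
t 6.83 tcp [0.5816 0.0359 0.183 ] yaw 7.16 gap 0.284 F [-0.3 -0.6 -4.5]
now-axes [-0.063  -0.2986  0.0827] after-turn [-0.063  -0.2985  0.083 ] rot [ 0.    -0.005  0.001]
```

View pics/s2.png

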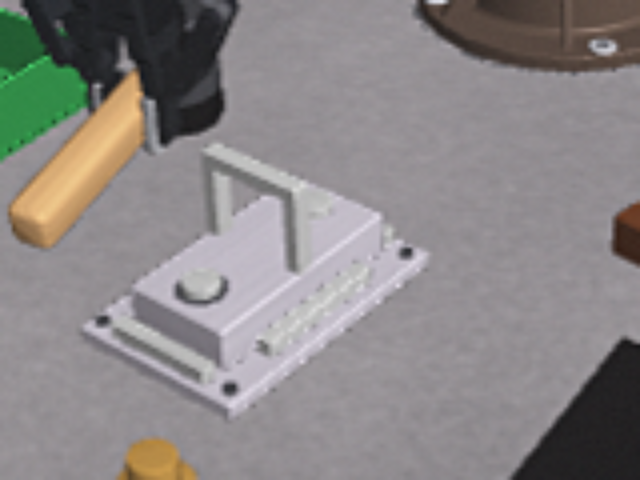

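Pin head is at (202,287) in the crop, seated on its dark ring. I'll compare its height with the home pin's.

Run:
```python
from h import *
vv,uu=np.mgrid[0:400,0:640]; uv=np.c_[uu.ravel(),vv.ravel()]
for n in('scene','top'):
    Q=[bydepth(shot(n),uv) for _ in range(3)]
    for nm,a,b in(('new',.532,.031),('old',.422,.040),('flat+',.51,.034),('flat-',.44,.039)):
        q=np.vstack([P[(np.hypot(P[:,0]-a,P[:,1]-b)<.009)&(P[:,2]>.03)&(P[:,2]<.06)] for P in Q]);print(n,nm,len(q),np.round(np.percentile(q[:,2],[25,50,75]),4),np.round(np.mean(q,0),4))
```

```text
scene new 78 [0.0514 0.0522 0.0531] [0.5327 0.0314 0.0518]
scene old 45 [0.0517 0.0525 0.0534] [0.4217 0.0422 0.0519]
scene flat+ 58 [0.0435 0.0442 0.0448] [0.5093 0.0348 0.0442]
scene flat- 2 [0.0445 0.0446 0.0446] [0.4341 0.0458 0.0446]
top new 64 [0.0491 0.0516 0.0534] [0.5306 0.0316 0.0513]
top old 86 [0.0504 0.0522 0.0543] [0.4222 0.04   0.0521]
top flat+ 78 [0.0419 0.0433 0.045 ] [0.51   0.0343 0.0436]
top flat- 77 [0.0424 0.0443 0.0473] [0.4404 0.0391 0.0453]
```

Both pins sit equal at 0.052, so it is home. Next, the mat position for setting the mallet down (image area (222,163)-(269,232) in the top view), while heading back.

{"op": "jog_arm", "data": {
  "series": [
    [-0.008, -0.025, 0, 0, 0, 0, 0],
    [-0.008, -0.038, 0, 0, 0, 0, 0],
    [-0.008, -0.038, 0, 0, 0, 0, 0],
    [-0.008, -0.038, 0, 0, 0, 0, 0],
    [-0.008, -0.038, 0, 0, 0, 0, 0],
    [-0.008, -0.038, 0, 0, 0, 0, 0],
    [-0.006, -0.038, 0.01, 0, 0, 0, 0],
    [0, -0.03, 0.01, 0, 0, 0, 0]
  ]
}}

```text
t: 7.9
tcp_pos: [0.4893, 0.313, 0.1603]
tool_rot: [[0.992, 0.127, -0.0], [0.127, -0.992, 0.001], [0.0, -0.001, -1.0]]
ft_force: [-0.7, 1.3, -4.2]
finger_gap: 0.287
finger_force: 130.8
```

```bash
python3 -c "
from h import *
T=np.load('top0.npy',allow_pickle=True).item()
print(onplane(T,[[222,163],[269,163],[222,232],[269,232]],.004))
to([.5,.3244,.025],7.1)"
```

```text
[[0.60519049 0.4076403  0.004     ]
 [0.60447223 0.25689361 0.004     ]
 [0.38270634 0.40024339 0.004     ]
 [0.3822233  0.25379424 0.004     ]]
t 7.9 tcp [0.4893 0.313  0.1603] yaw 7.3 gap 0.287 F [-0.7  1.3 -4.2]
now-axes [ 0.0121 -0.0098  0.1353] after-turn [ 0.0121 -0.01    0.1353] rot [-0.001 -0.     0.004]
```

{"op": "jog_arm", "data": {
  "series": [
    [0.013, -0.011, 0.025, 0, 0, 0, 0],
    [0, 0, 0.035, 0, 0, 0, 0],
    [0, 0, 0.03, 0, 0, 0, 0],
    [0, 0, 0.02, 0, 0, 0, 0],
    [0, 0, 0.012, 0, 0, 0, 0],
    [0, 0, 0.004, 0, 0, 0, 0],
    [0, 0, 0.003, 0, 0, 0, 0],
    [0, 0, 0, 0, 0, 0, 0]
  ]
}}

```text
t: 8.57
tcp_pos: [0.5035, 0.3223, 0.0318]
tool_rot: [[0.992, 0.124, 0.001], [0.124, -0.992, 0.001], [0.001, -0.001, -1.0]]
ft_force: [0.4, 0.3, -3.8]
finger_gap: 0.282
finger_force: 130.8
```

{"op": "jog_arm", "data": {
  "series": [
    [0, 0, 0.003, 0, 0, 0, 0],
    [0, 0, 0.002, 0, 0, 0, 0],
    [0, 0, 0.0015, 0, 0, 0, 0],
    [0, 0, 0.001, 0, 0, 0, 0],
    [0, 0, 0, 0, 0, 0, 0],
    [0, 0, 0, 0, 0, 0, 0]
  ]
}}

```text
t: 9.07
tcp_pos: [0.5031, 0.3219, 0.0239]
tool_rot: [[0.992, 0.124, 0.0], [0.124, -0.992, 0.0], [0.0, 0.0, -1.0]]
ft_force: [0.8, -0.5, -3.0]
finger_gap: 0.287
finger_force: 130.8
```

{"op": "jog_arm", "data": {
  "series": [
    [0, 0, 0.001, 0, 0, 0, 0],
    [0, 0, 0.001, 0, 0, 0, 0],
    [0, 0, 0, 0, 0, 0, 0],
    [0, 0, 0, 0, 0, 0, 0]
  ]
}}

```text
t: 9.4
tcp_pos: [0.5029, 0.3219, 0.0217]
tool_rot: [[0.992, 0.124, -0.0], [0.124, -0.992, -0.0], [-0.0, 0.0, -1.0]]
ft_force: [-0.1, 0.3, -4.1]
finger_gap: 0.284
finger_force: 130.8
```

{"op": "jog_arm", "data": {
  "series": [
    [0, 0, 0.001, 0, 0, 0, 0],
    [0, 0, 0.001, 0, 0, 0, 0],
    [0, 0, 0, 0, 0, 0, 0],
    [0, 0, 0, 0, 0, 0, 0]
  ]
}}

```text
t: 9.73
tcp_pos: [0.5029, 0.3219, 0.0197]
tool_rot: [[0.992, 0.124, -0.0], [0.124, -0.992, -0.0], [-0.0, 0.0, -1.0]]
ft_force: [-0.4, 0.2, -4.3]
finger_gap: 0.286
finger_force: 130.8
```

Run:
```python
from h import *
c=shot('scene');vv,uu=np.mgrid[0:400,0:640]; uv=np.c_[uu.ravel(),vv.ravel()];P=bydepth(c,uv)
hsv=cv2.cvtColor(c['color'],cv2.COLOR_BGR2HSV).reshape(-1,3)
w=(hsv[:,0]>8)&(hsv[:,0]<25)&(hsv[:,1]>60)&(hsv[:,2]>150)&(P[:,0]>.4)&(P[:,0]<.7)&(P[:,1]>.25)&(P[:,1]<.4)&(P[:,2]>.02)&(P[:,2]<.09)
q=P[w]
for a in np.arange(.46,.64,.02):
    m=(q[:,0]>a)&(q[:,0]<a+.02)
    if m.sum()>5: print(round(a,2),m.sum(),np.round(np.percentile(q[m,2],[50,75,90]),4))
cv2.imwrite('pics/s3.png',cv2.resize(c['color'][200:320,320:480],(640,480)))
```

```text
0.48 40 [0.0549 0.0557 0.0561]
0.5 67 [0.0521 0.0533 0.0545]
0.52 90 [0.0482 0.05   0.0512]
0.54 85 [0.0461 0.0474 0.0484]
0.56 91 [0.0442 0.0459 0.0463]
0.58 101 [0.0424 0.0436 0.0447]
0.6 60 [0.0385 0.0404 0.042 ]
```

View pics/s3.png

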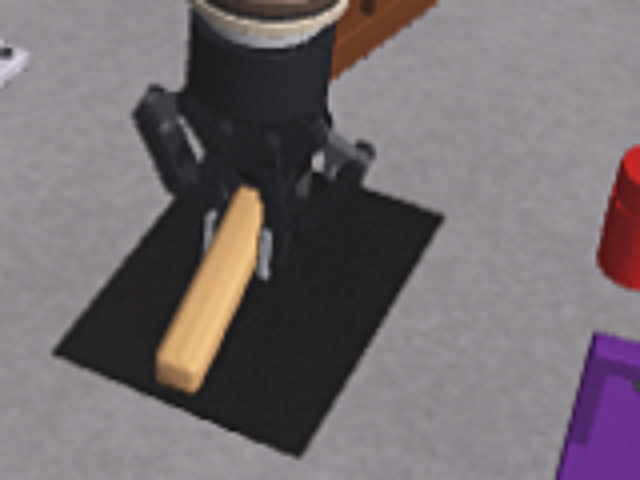

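The picture shows the mallet in the gripper with its tail dipping. It pitched about 7° in the grip during the last blow: handle top falls from 0.055 to 0.040 over 0.12 m. I'll raise it, level it by tilting the tool, then lower.

{"op": "jog_arm", "data": {
  "series": [
    [0, 0, -0.012, 0, 0, 0, 0],
    [0, 0, 0, 0, 0.06, 0, 0],
    [0, 0, 0, 0, 0.065, 0, 0],
    [0, 0, 0, 0, 0, 0, 0],
    [0, 0, 0, 0, 0, 0, 0]
  ]
}}

```text
t: 10.2
tcp_pos: [0.5022, 0.3222, 0.0327]
tool_rot: [[0.984, 0.126, 0.123], [0.125, -0.992, 0.015], [0.124, 0.001, -0.992]]
ft_force: [0.4, 0.6, -3.6]
finger_gap: 0.289
finger_force: 130.8
```

```bash
cat > hd.py <<'E'
from h import *
vv,uu=np.mgrid[0:400,0:640]; uv=np.c_[uu.ravel(),vv.ravel()];L=[]
for _ in range(2):
    c=shot('scene');P=bydepth(c,uv)
    hsv=cv2.cvtColor(c['color'],cv2.COLOR_BGR2HSV).reshape(-1,3)
    w=(hsv[:,0]>8)&(hsv[:,0]<25)&(hsv[:,1]>60)&(hsv[:,2]>150)&(P[:,0]>.4)&(P[:,0]<.7)&(P[:,1]>.25)&(P[:,1]<.4)&(P[:,2]>.02)&(P[:,2]<.09)
    L.append(P[w])
q=np.vstack(L);X=[];Z=[]
for a in np.arange(.48,.64,.01):
    m=(q[:,0]>a)&(q[:,0]<a+.01)
    if m.sum()>15: X.append(a+.005);Z.append(np.percentile(q[m,2],65))
k=np.polyfit(X,Z,1);print('slope',k[0],'z@.503',np.polyval(k,.503),np.round(Z,4)); to([.503,.322,.03],7.1)
E
python3 hd.py
```

```text
slope -0.01839708388141149 z@.503 0.0663298845482209 [0.0665 0.0665 0.0664 0.0658 0.0657 0.0656 0.0655 0.0657 0.0658 0.0653
 0.0655 0.0657 0.0624]
t 10.3 tcp [0.5037 0.3221 0.0324] yaw 7.13 gap 0.286 F [-0.1  0.  -4.1]
now-axes [-0.001  -0.      0.0023] after-turn [-0.0007 -0.      0.0024] rot [ 0.    -0.124  0.001]
```

{"op": "jog_arm", "data": {
  "series": [
    [-0.0005, 0, 0.004, 0, 0.008, 0, 0],
    [-0.0005, 0, 0.004, 0, 0, 0, 0],
    [-0.0002, 0, 0.0015, 0, 0, 0, 0],
    [-0.0001, 0, 0.001, 0, 0, 0, 0],
    [0, 0, 0, 0, 0, 0, 0],
    [0, 0, 0, 0, 0, 0, 0]
  ]
}}

```text
t: 10.8
tcp_pos: [0.5033, 0.3216, 0.0214]
tool_rot: [[0.984, 0.124, 0.131], [0.123, -0.992, 0.016], [0.132, 0.001, -0.991]]
ft_force: [-2.6, -1.7, 3.6]
finger_gap: 0.281
finger_force: 132.5
```

```bash
python3 hd.py
```

```text
slope -0.010407216966730653 z@.503 0.05510924083298799 [0.0555 0.0552 0.0549 0.0552 0.0543 0.0546 0.0545 0.0543 0.0543 0.0549
 0.0553 0.0557 0.0519]
t 10.9 tcp [0.5033 0.3216 0.0214] yaw 7.12 gap 0.288 F [-1.4 -3.   5.7]
now-axes [ 0.0009 -0.0005 -0.0086] after-turn [-0.0003 -0.0005 -0.0086] rot [ 0.001 -0.133  0.   ]
```

The mallet is level and supported on the mat (handle top 0.055, force relieved). Releasing and lifting straight up.

{"op": "jog_arm", "data": {
  "series": [
    [0, 0, 0, 0, 0, 0, 0.7],
    [0, 0, 0, 0, 0, 0, 1],
    [0, 0, 0, 0, 0, 0, 1],
    [0, 0, 0, 0, 0, 0, 1],
    [0.001, 0, -0.008, 0, 0, 0, 1],
    [0.004, 0, -0.03, 0, 0, 0, 1],
    [0.005, 0, -0.04, 0, 0, 0, 1],
    [0.005, 0, -0.04, 0, 0, 0, 1]
  ]
}}

```text
t: 11.57
tcp_pos: [0.5014, 0.3216, 0.1413]
tool_rot: [[0.984, 0.125, 0.129], [0.124, -0.992, 0.016], [0.13, 0.001, -0.991]]
ft_force: [0.1, 0.0, -0.1]
finger_gap: 1.001
finger_force: 0.0
```

```bash
python3 hd.py; python3 -c "
from h import *
to([.477,.0355,.22],-4.2)"
```

```text
slope -0.004366800876844504 z@.503 0.05506433034077671 [0.0551 0.0552 0.0546 0.0549 0.055  0.0547 0.0548 0.055  0.055  0.0551
 0.0558 0.0561 0.0521]
t 11.67 tcp [0.5051 0.3249 0.1476] yaw 7.12 gap 1.003 F [0.7 0.8 0.3]
now-axes [-0.0191  0.0033  0.116 ] after-turn [-0.0024  0.0027  0.1176] rot [-0.006 -0.142  0.001]
t 11.67 tcp [0.5051 0.3249 0.1476] yaw 7.12 gap 1.003 F [0.7 0.8 0.3]
now-axes [-0.0528  0.2832 -0.0824] after-turn [-0.0068  0.2907 -0.0724] rot [-0.02  -0.141  0.198]
```

{"op": "jog_arm", "data": {
  "series": [
    [0, 0, -0.035, 0, -0.12, 0, 1],
    [0, 0, -0.035, 0, -0.021, 0, 1],
    [-0.001, 0.038, 0, 0, 0, 0, 1],
    [-0.001, 0.038, 0, 0, 0, 0, 1],
    [-0.001, 0.038, 0, 0, 0, 0, 1],
    [-0.001, 0.038, 0, 0, 0, 0, 1],
    [-0.001, 0.038, 0, 0, 0, 0, 1],
    [-0.001, 0.038, 0, 0, 0, 0, 1]
  ]
}}

```text
t: 12.33
tcp_pos: [0.5196, 0.0923, 0.2072]
tool_rot: [[0.992, 0.124, 0.004], [0.124, -0.992, -0.001], [0.004, 0.001, -1.0]]
ft_force: [0.9, 0.1, -0.3]
finger_gap: 1.0
finger_force: 0.0
```

{"op": "jog_arm", "data": {
  "series": [
    [0, 0.035, 0, 0, 0, -0.12, 1],
    [0, 0.02, 0, 0, 0, -0.125, 1],
    [0, 0, 0, 0, 0, -0.125, 1],
    [0, 0, 0, 0, 0, -0.125, 1],
    [0, 0, 0, 0, 0, -0.125, 1],
    [0, 0, 0, 0, 0, -0.125, 1],
    [0, 0, 0, 0, 0, -0.125, 1],
    [0, 0, 0, 0, 0, -0.125, 1]
  ]
}}

```text
t: 13.0
tcp_pos: [0.5288, 0.0399, 0.2071]
tool_rot: [[0.431, 0.902, 0.004], [0.902, -0.431, -0.001], [0.001, 0.004, -1.0]]
ft_force: [1.2, -0.6, 0.9]
finger_gap: 1.0
finger_force: 0.0
```

{"op": "jog_arm", "data": {
  "series": [
    [0, 0, 0, 0, 0, -0.125, 1],
    [0, 0, 0, 0, 0, -0.125, 1],
    [0, 0, 0, 0, 0, -0.125, 1],
    [0, 0, 0, 0, 0, 0, 1],
    [0, 0, 0, 0, 0, 0, 1]
  ]
}}

```text
t: 13.42
tcp_pos: [0.5288, 0.0398, 0.2069]
tool_rot: [[0.081, 0.997, 0.004], [0.997, -0.081, -0.001], [-0.001, 0.004, -1.0]]
ft_force: [-0.0, -0.4, -0.5]
finger_gap: 0.997
finger_force: 0.0
```

Run:
```python
from h import *
for n in('wrist','scene','top'):
    c=shot(n)
    if n=='wrist': cv2.imwrite('pics/w3.png',c['color'])
    vv,uu=np.mgrid[0:400,0:640]; P=bydepth(c,np.c_[uu.ravel(),vv.ravel()])
    s=cv2.cvtColor(c['color'],cv2.COLOR_BGR2HSV).reshape(-1,3)[:,1]
    m=(abs(P[:,0]-.477)<.03)&(abs(P[:,1]-.0365)<.06)&(P[:,2]>.095)&(P[:,2]<.115)&(s<60);q=P[m]
    if len(q)>10:
        r=cv2.minAreaRect((q[:,:2]*1000).astype(np.float32));print(n,len(q),np.median(q,0),np.round(r[0],1),np.round(r[1],1),r[2])
s=env.sense();print(np.round(s['q'],1));to([.477,.0355,.085],85.8)
```

```text
wrist 2271 [0.47759041 0.03692171 0.1075606 ] [476.3  33.2] [78.7 14.4] 84.95804595947266
scene 189 [0.48068853 0.03836863 0.1065551 ] [476.9  34.5] [80.1 16.7] 84.18325805664062
top 140 [0.47499548 0.03466538 0.10721283] [475.5  34.7] [76.8 15.4] 86.30670166015625
[ 20.3  22.6 -40.4 102.9  16.8  60.4 -30.9]
t 13.57 tcp [0.5289 0.0399 0.2069] yaw 85.4 gap 1.002 F [-0.1 -0.3  0.2]
now-axes [-0.0085 -0.0518  0.1217] after-turn [-0.0082 -0.0514  0.1219] rot [ 0.004  0.001 -0.007]
```

Bow bar is centred at (0.4765,0.0355), top at about 0.1075, as expected (0.108). Descending to grip.

{"op": "jog_arm", "data": {
  "series": [
    [-0.004, -0.026, 0, 0, 0, 0, 1],
    [-0.004, -0.026, 0.01, 0, 0, 0, 1],
    [0, 0, 0.035, 0, 0, 0, 1],
    [0, 0, 0.035, 0, 0, 0, 1],
    [0, 0, 0.025, 0, 0, 0, 1],
    [0, 0, 0.018, 0, 0, 0, 1],
    [0, 0, 0, 0, 0, 0, 1],
    [0, 0, 0, 0, 0, 0, 1]
  ]
}}

```text
t: 14.23
tcp_pos: [0.4765, 0.0361, 0.0834]
tool_rot: [[0.078, 0.997, 0.002], [0.997, -0.078, -0.001], [-0.001, 0.002, -1.0]]
ft_force: [0.4, -0.1, 1.0]
finger_gap: 1.004
finger_force: 0.0
```

{"op": "jog_arm", "data": {
  "series": [
    [0, 0, 0, 0, 0, 0, 0],
    [0, 0, 0, 0, 0, 0, 0],
    [0, 0, 0, 0, 0, 0, 0],
    [0, 0, 0, 0, 0, 0, 0],
    [0, 0, 0, 0, 0, 0, 0],
    [0, 0, 0, 0, 0, 0, 0],
    [0, 0, 0, 0, 0, 0, 0]
  ],
  "newtons": 80
}}

```text
t: 14.82
tcp_pos: [0.4771, 0.0357, 0.0842]
tool_rot: [[0.078, 0.997, 0.004], [0.997, -0.078, -0.001], [-0.001, 0.004, -1.0]]
ft_force: [-2.6, -0.9, 8.1]
finger_gap: 0.15
finger_force: 78.4
```

```bash
python3 -c "
from h import *
to([.4765,.0355,.083],85.8)"
```

```text
t 14.82 tcp [0.4771 0.0357 0.0842] yaw 85.55 gap 0.15 F [-2.6 -0.9  8.1]
now-axes [-0.0003 -0.0006  0.0012] after-turn [-0.0003 -0.0006  0.0012] rot [ 0.004  0.001 -0.004]
```

{"op": "jog_arm", "data": {
  "series": [
    [0, 0, -0.006, 0, 0, 0, 0],
    [0, 0, -0.01, 0, 0, 0, 0],
    [0, 0, -0.014, 0, 0, 0, 0],
    [0, 0, -0.025, 0, 0, 0, 0],
    [0, 0, -0.03, 0, 0, 0, 0],
    [0, 0, -0.025, 0, 0, 0, 0],
    [0, 0, -0.01, 0, 0, 0, 0],
    [0, 0, 0, 0, 0, 0, 0]
  ],
  "newtons": 110
}}

```text
t: 15.48
tcp_pos: [0.4777, 0.0362, 0.2059]
tool_rot: [[0.077, 0.997, 0.008], [0.997, -0.077, -0.001], [-0.001, 0.008, -1.0]]
ft_force: [0.7, -0.0, -5.6]
finger_gap: 0.138
finger_force: 107.8
```

```bash
python3 -c "
from h import *
to([.463,-.316,.2],88.4)"
```

```text
t 15.48 tcp [0.4777 0.0362 0.2059] yaw 85.56 gap 0.138 F [ 0.7 -0.  -5.6]
now-axes [-0.3523  0.0126  0.0062] after-turn [-0.3525 -0.0048  0.0059] rot [ 0.008  0.001 -0.05 ]
```

{"op": "jog_arm", "data": {
  "series": [
    [-0.015, 0, 0, 0.004, 0, 0, 0],
    [-0.03, 0.001, 0, 0.004, 0, 0, 0],
    [-0.038, 0.002, 0, 0, 0, 0, 0],
    [-0.038, 0.002, 0, 0, 0, 0, 0],
    [-0.038, 0.002, 0, 0, 0, 0, 0],
    [-0.038, 0.002, 0, 0, 0, 0, 0],
    [-0.038, 0.002, 0, 0, 0, 0, 0],
    [-0.038, 0.001, 0, 0, 0, 0, 0]
  ]
}}

```text
t: 16.15
tcp_pos: [0.466, -0.2388, 0.2018]
tool_rot: [[0.077, 0.997, -0.007], [0.997, -0.077, 0.001], [-0.0, -0.007, -1.0]]
ft_force: [0.7, 0.8, -5.0]
finger_gap: 0.139
finger_force: 107.8
```

{"op": "jog_arm", "data": {
  "series": [
    [-0.035, 0.001, 0, 0, 0, -0.02, 0],
    [-0.025, 0, 0, 0, 0, -0.02, 0],
    [-0.014, 0, 0, 0, 0, -0.01, 0],
    [-0.005, 0, 0, 0, 0, 0, 0],
    [0, 0, 0, 0, 0, 0, 0],
    [0, 0, 0, 0, 0, 0, 0],
    [0, 0, 0, 0, 0, 0, 0]
  ]
}}

```text
t: 16.73
tcp_pos: [0.4639, -0.3139, 0.2034]
tool_rot: [[0.025, 1.0, -0.005], [1.0, -0.025, 0.001], [0.001, -0.005, -1.0]]
ft_force: [0.4, 0.4, -5.1]
finger_gap: 0.136
finger_force: 107.8
```

```bash
python3 -c "
from h import *
to([.463,-.316,.0765],88.4)
c=shot('scene');vv,uu=np.mgrid[0:400,0:640]; P=bydepth(c,np.c_[uu.ravel(),vv.ravel()]);h=cv2.cvtColor(c['color'],cv2.COLOR_BGR2HSV).reshape(-1,3)
p=P-env.sense()['tcp_pos'];m=(h[:,1]<60)&(abs(p[:,0])<.09)&(abs(p[:,1])<.06)&(p[:,2]<-.03)&(p[:,2]>-.05)
q=P[m];A=np.c_[q[:,:2],np.ones(len(q))];k=np.linalg.lstsq(A,q[:,2],rcond=None)[0];print(len(q),'block top slopes',k,q.mean(0));r=cv2.minAreaRect((q[:,:2]*1000).astype(np.float32));print(r)
cv2.imwrite('pics/s4.png',cv2.resize(c['color'][80:240,120:330],(788,600)))"
```

```text
t 16.73 tcp [ 0.4639 -0.3139  0.2034] yaw 88.57 gap 0.136 F [ 0.4  0.4 -5.1]
now-axes [-0.0022 -0.0002  0.1269] after-turn [-0.0021 -0.0008  0.1269] rot [-0.005 -0.001  0.003]
782 block top slopes [-0.01809433 -0.03996521  0.15940565] [ 0.47497456 -0.30465782  0.16298702]
((462.7947998046875, -312.67449951171875), (84.1175765991211, 163.60655212402344), 88.54092407226562)
```

View pics/s4.png

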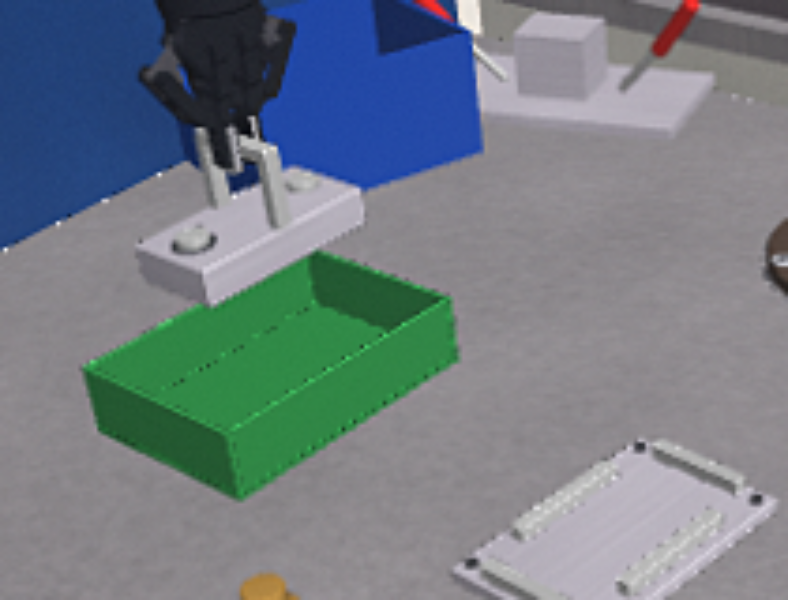

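Block hangs level over the bin: block at crop (250,240), bin interior at (275,350), both pin heads down. Lowering.

{"op": "jog_arm", "data": {
  "series": [
    [-0.002, 0, 0.015, -0.008, 0, 0, 0],
    [0, 0, 0.025, 0, 0, 0, 0],
    [0, 0, 0.025, 0, 0, 0, 0],
    [0, 0, 0.02, 0, 0, 0, 0],
    [0, 0, 0.015, 0, 0, 0, 0],
    [0, 0, 0.01, 0, 0, 0, 0],
    [0, 0, 0.005, 0, 0, 0, 0],
    [0, 0, 0, 0, 0, 0, 0]
  ]
}}

```text
t: 17.45
tcp_pos: [0.4638, -0.3174, 0.0883]
tool_rot: [[0.026, 1.0, 0.003], [1.0, -0.026, -0.0], [0.0, 0.003, -1.0]]
ft_force: [-0.4, -0.6, -4.7]
finger_gap: 0.143
finger_force: 107.8
```

{"op": "jog_arm", "data": {
  "series": [
    [0, 0, 0.003, 0, 0, 0, 0],
    [0, 0, 0.003, 0, 0, 0, 0],
    [0, 0, 0.0015, 0, 0, 0, 0],
    [0, 0, 0.001, 0, 0, 0, 0],
    [0, 0, 0, 0, 0, 0, 0],
    [0, 0, 0, 0, 0, 0, 0]
  ]
}}

```text
t: 17.95
tcp_pos: [0.464, -0.3183, 0.0806]
tool_rot: [[0.027, 1.0, 0.004], [1.0, -0.027, -0.001], [-0.001, 0.004, -1.0]]
ft_force: [-0.6, 0.3, -4.1]
finger_gap: 0.139
finger_force: 107.8
```

{"op": "jog_arm", "data": {
  "series": [
    [0, 0, 0.0015, 0, 0, 0, 0],
    [0, 0, 0.001, 0, 0, 0, 0],
    [0, 0, 0.001, 0, 0, 0, 0],
    [0, 0, 0.0005, 0, 0, 0, 0],
    [0, 0, 0, 0, 0, 0, 0],
    [0, 0, 0, 0, 0, 0, 0]
  ]
}}

```text
t: 18.45
tcp_pos: [0.464, -0.3182, 0.0773]
tool_rot: [[0.027, 1.0, 0.004], [1.0, -0.027, -0.001], [-0.001, 0.004, -1.0]]
ft_force: [-3.8, 1.3, 7.9]
finger_gap: 0.137
finger_force: 109.7
```

Contact: the force went from -4 to +8 N at TCP 0.0773, as predicted. Releasing and backing off.

{"op": "jog_arm", "data": {
  "series": [
    [0, 0, 0, 0, 0, 0, 0.5],
    [0, 0, 0, 0, 0, 0, 0.8],
    [0, 0, 0, 0, 0, 0, 1],
    [0, 0, 0, 0, 0, 0, 1],
    [0, 0, 0, 0, 0, 0, 1],
    [0, 0, -0.01, 0, 0, 0, 1],
    [0, 0, -0.03, 0, 0, 0, 1],
    [0, 0, -0.04, 0, 0, 0, 1]
  ]
}}

```text
t: 19.12
tcp_pos: [0.4618, -0.3171, 0.1553]
tool_rot: [[0.027, 1.0, -0.001], [1.0, -0.027, 0.003], [0.003, -0.001, -1.0]]
ft_force: [-0.1, -0.8, 0.3]
finger_gap: 0.998
finger_force: 0.0
```

{"op": "jog_arm", "data": {
  "series": [
    [0, 0, -0.04, 0, 0, 0, 1],
    [0, 0, -0.02, 0, 0, 0, 1],
    [0, 0, 0, 0, 0, 0, 1],
    [0, 0, 0, 0, 0, 0, 1]
  ]
}}

```text
t: 19.45
tcp_pos: [0.4642, -0.3184, 0.2184]
tool_rot: [[0.027, 1.0, 0.006], [1.0, -0.027, -0.003], [-0.003, 0.006, -1.0]]
ft_force: [-0.8, 0.3, -1.1]
finger_gap: 1.003
finger_force: 0.0
```

```bash
python3 -c "
from h import *
c=shot('scene');cv2.imwrite('pics/s5.png',c['color'])
for n in('wrist','top','scene'):
    c=shot(n)
    vv,uu=np.mgrid[0:400,0:640]; P=bydepth(c,np.c_[uu.ravel(),vv.ravel()]);h=cv2.cvtColor(c['color'],cv2.COLOR_BGR2HSV).reshape(-1,3)
    m=(h[:,1]<60)&(abs(P[:,0]-.463)<.1)&(abs(P[:,1]+.316)<.08)&(P[:,2]<.041)&(P[:,2]>.031)
    q=P[m]
    if len(q)>20: print(n,len(q),np.round(np.median(q,0),4),cv2.minAreaRect((q[:,:2]*1000).astype(np.float32)))
    for a,b in((.518,-.3195),(.409,-.3165)):
        z=P[(np.hypot(P[:,0]-a,P[:,1]-b)<.009)&(P[:,2]>.02)&(P[:,2]<.06),2];print(len(z),np.median(z) if len(z) else '')
s=env.sense();print(s['t'],s['tcp_pos'],s['ft_force'])"; python3 hd.py
```

```text
wrist 11576 [ 0.4556 -0.3154  0.0368] ((463.2421875, -320.18212890625), (79.54952239990234, 159.61550903320312), 88.20552062988281)
305 0.0447736082194345
305 0.044764675860162514
top 945 [ 0.4533 -0.3164  0.0366] ((463.5961608886719, -319.6778564453125), (80.45317840576172, 161.24061584472656), 87.94860076904297)
23 0.04520125237186895
28 0.044938173906005255
scene 638 [ 0.4789 -0.3061  0.0374] ((461.9688720703125, -334.4405822753906), (122.24923706054688, 163.31793212890625), 88.2755126953125)
17 0.04562665148208339
17 0.045572657983748974
19.65 [ 0.46266501 -0.31776968  0.21521795] [-0.90886406 -0.95753891 -0.54488995]
slope 0.0007729032567845397 z@.503 0.05496404050171038 [0.0548 0.0549 0.055  0.0547 0.0554 0.055  0.0548 0.0548 0.055  0.0551
 0.0558 0.0563 0.0533]
t 19.75 tcp [ 0.4629 -0.3178  0.2153] yaw 88.45 gap 0.999 F [ 0.  -0.4 -1.3]
now-axes [0.6406 0.0224 0.1857] after-turn [ 0.1189 -0.6299  0.1853] rot [ 1.00e-03 -2.00e-03  1.42e+00]
```

View pics/s5.png

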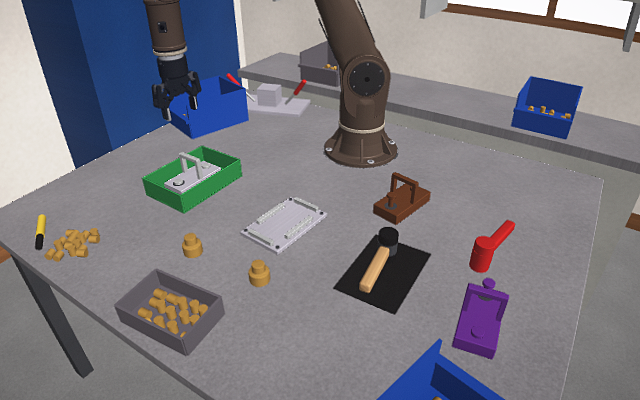

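The block lies flat in the bin at (192,172), with both pins equal at 0.0448 (0.045 expected). The mallet stands on the mat at (388,240), and the fittings at (192,245) and (260,272) are untouched.

```bash
python3 -c "
from h import *
print(env.hand_in())"
```

```text
the job is handed in; nothing more can be done
None
```

The job is handed in: the proud pin is driven home, the mallet stands with its head on the mat, and the block sits upright and flat on the bin floor, at about 20 s on the robot's clock.

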